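# Show where the stray varnish bottle belongs

### The arm

A 6-joint arm with a two-finger parallel gripper is mounted at the origin on the work surface; the furniture and walls round the work are solid. World frame = base frame: x ahead of the robot, y to its left, z up, the work surface at z = 0. Lengths are in m, angles in rad, forces in N, time in s.
With the tool pointing down it reaches from about 0.35 to 0.975 m from the base axis. Payload 4.9 kg.
Tool frame: the origin (TCP) lies between the finger pads, 19 mm behind the fingertips; this is the grasp point; z points along the fingers, y is the line along which they close (so a half turn about z gives the same grasp; the last joint's range is limited). The gripper opens to 85 mm and grips with 20 to 120 N. Pads are 22 mm wide; open, the fingers measure 114 mm over their backs; the gripper's body (76 mm by 85 mm) begins 54 mm behind the grasp point. The pads swing forward as they close: fully open they stand 13 mm farther back than shut.
Start: joints at [-1.296, 0.053, 1.613, -0, 1.476, -0.119], TCP at [0.24, -0.577, 0.25] pointing down, gripper open.
Joint ranges: [-3.01, 3.01], [-1.01, 2.22], [0.06, 2.58], [-1.02, 4.17], [0.09, 2.62], [-3.14, 3.14]. Speed limits (rad/s): [2.57, 2.57, 3.14, 3.14, 3.14, 3.14].

### API

Orientations are given as a rotation vector (axis times angle).
In Python, from station import ctrl gives the robot as it stands.
- The arm moves only by the tool apply_moves, never from a script. Its argument "rows" is one flat list of numbers, 6 for each row, row after row: the shift along the tool's x, y, z normalised to -1 to 1, where 1 is 0.6 m, then the turn, a rotation vector about the tool's x, y, z normalised to -1 to 1, where 1 is 90 degrees. A call has 1 to 20 rows; each row is the pose to reach, as a shift and turn from the pose commanded when the call began, along the tool's axes at that moment; what a row does not reach only later rows make up. A row lasts 1/10 s, in which the tool goes at most 50 mm and 8.59 degrees, less where a joint would pass 70% of its speed; a pose out of reach is approached as far as the arm can. A call with a number of a shift or a turn outside -1 to 1 is refused whole. A call with a gripper value outside its range is refused whole. "grip" is the opening, from 0 (shut) to 1 (fully open), set as the call begins (left out, the last holds). The fingers move at their own pace and stop on an object; "grip_force" is the grip in N (left out, the last holds). Time passes only in rows, so rows that repeat a pose let the fingers close. It gives the time, the measured TCP pose, the force, the opening and the grip force at its end, in the units of the state.
- ctrl.get_obs(): the state, without advancing time (a new reading comes with each control period).
- ctrl.get_image(name): name is "scene" or "top" or "wrist"; returns (picture, depth): 400x640x3 uint8, blue, green, red; 400x640 float32, m along the optical axis (not along the pixel's ray), 0 where there is no reading.
- ctrl.camera_model(name): a dict with "mtx" (3x3 intrinsics, pixels), "R" (3x3) and "t" (3): a world point X has camera coordinates R X + t; the wrist camera has in their place "tool_from_camera" (4x4, takes a point from camera to tool coordinates, whose origin is the TCP and whose axes are the flange's). Camera axes: x right, y down, z forward; pixel columns grow to the right and rows downward; lengths in m; the calibration is good to about 2 mm. A picture is of the moment at which its call begins: read the wrist's pose just before it. camera_model takes no time and is no camera call.
- ctrl.finish_job(): hands the job in; it is judged then, once.
The state is a dict: "t": time; "q": joint angles; "dq": joint speeds; "effort": joint torques, N m; "tool_pos": TCP position; "tool_rot": TCP orientation; "contact_force": force on the tool from outside, world axes, zero at the start; "wrist_torque": the same for the moment, N m; "opening": finger opening in m; "grip_force": force on a finger pad.
Only numpy, scipy, OpenCV 4.12 (cv2) and the standard library are available. Lean on these libraries where they do the work, as an engineer would, in place of code of your own. Each camera call takes 0.05 s, during which the arm holds its last target. There are 200 camera calls.

### The job

Show the trainee where the stray varnish bottle goes: with the gripper pointing down, point at the varnish bottle that stands outside the wooden stand, fingertips about 2 to 4 cm above its cap, and stay there for two seconds; then point in the same way at the stand's one empty hole, fingertips about 2 to 4 cm above the stand, for two seconds, and finish still pointing there. Only point: touch, move and lift nothing, and do not come down low over any of the other bottles or the tub.

Things in the scene. Friction and masses are not known exactly. Their poses are not given: they have to be found in the camera images.
- stray_bottle: the stray: a small round varnish bottle with a tall narrow brush cap, 31 mm across, 72 mm tall (cap 13 mm across, the top 32 mm), the only varnish bottle on the bare table outside the stand; origin at the centre of its underside, on the table (z = 0), z up; loose, 55 g
- empty_place: the one empty hole of the stand: origin at the centre of the floor of the hole (a 1 mm cork disc covers the floor), 22 mm below the stand's top face; the hole is 35 mm across
- stand: the fixed wooden stand on the table for varnish bottles, 116 mm (its x) by 172 mm (its y), 30 mm high, origin at the centre of its underside; six blind holes 22 mm deep at x = -28 and +28 mm, y = -56, 0 and +56 mm; five hold bottles, any one may be empty
- needle_bottle: bystander on the bare table: a slim squeeze bottle with a steel needle tip, 26 mm across, 104 mm tall to the needle's point; origin at the centre of its underside; loose
- tub: bystander on the bare table: a low screw-lid tub, 55 mm across, 44 mm tall; origin at the centre of its underside; loose
- rack_bottle_0: a varnish bottle with a tall brush cap standing in a hole of the stand, up to 31 mm across, 72 mm tall, its top 80 mm above the table; origin at the centre of its underside; loose
- rack_bottle_1: a varnish bottle with a tall brush cap standing in a hole of the stand, up to 31 mm across, 72 mm tall, its top 80 mm above the table; origin at the centre of its underside; loose
- rack_bottle_2: a varnish bottle with a tall brush cap standing in a hole of the stand, up to 31 mm across, 72 mm tall, its top 80 mm above the table; origin at the centre of its underside; loose
- rack_bottle_3: a varnish bottle with a tall brush cap standing in a hole of the stand, up to 31 mm across, 72 mm tall, its top 80 mm above the table; origin at the centre of its underside; loose
- rack_bottle_4: a varnish bottle with a tall brush cap standing in a hole of the stand, up to 31 mm across, 72 mm tall, its top 80 mm above the table; origin at the centre of its underside; loose

How it is judged:
On the way, in this order (a step that is already met when the one before it is completed fails the run):
1. the tool points down at the stray bottle from just above its cap and dwells (horizontal distance between the grasp point and stray_bottle below 0.025 m and height (world z) of the grasp point below 0.145 m and angle between the grasp point's own z axis and vertical above 2.45 rad), for 1.5 s.
2. the tool points down at the empty hole of the stand from just above it and dwells (horizontal distance between the grasp point and empty_place below 0.022 m and height (world z) of the grasp point below 0.115 m and angle between the grasp point's own z axis and vertical above 2.45 rad), for 1.5 s.
At the end, for the whole second after the job is handed in: The tool still points down (within about 40 degrees) at the empty hole: TCP within 22 mm of the hole's centre horizontally and less than 85 mm above the stand's top; every bottle and the tub is within 8 mm of where it started, the stray bottle upright (all of step 2 and distance of each of rack_bottle_0, rack_bottle_1, rack_bottle_2, rack_bottle_3, rack_bottle_4, stray_bottle, needle_bottle, tub from where it was at the start of the episode below 0.008 m and angle between stray_bottle's own z axis and vertical below 0.1 rad); the robot touches nothing.
It fails at once if the fingers or the arm touch something (contact force between any of the fingers, the arm and anything else above 0.5 N).
It fails at once if a bottle or the tub is moved, lifted or carried (8 mm) (distance of any of rack_bottle_0, rack_bottle_1, rack_bottle_2, rack_bottle_3, rack_bottle_4, stray_bottle, needle_bottle, tub from where it was at the start of the episode above 0.008 m).
It fails at once if the tool comes down low over a wrong thing (TCP within 18 mm of its axis and lower than about 40 mm above its top) ((horizontal distance between the grasp point and rack_bottle_0 below 0.018 m and height (world z) of the grasp point below 0.12 m) or (horizontal distance between the grasp point and rack_bottle_1 below 0.018 m and height (world z) of the grasp point below 0.12 m) or (horizontal distance between the grasp point and rack_bottle_2 below 0.018 m and height (world z) of the grasp point below 0.12 m) or (horizontal distance between the grasp point and rack_bottle_3 below 0.018 m and height (world z) of the grasp point below 0.12 m) or (horizontal distance between the grasp point and rack_bottle_4 below 0.018 m and height (world z) of the grasp point below 0.12 m) or (horizontal distance between the grasp point and needle_bottle below 0.018 m and height (world z) of the grasp point below 0.14 m) or (horizontal distance between the grasp point and tub below 0.018 m and height (world z) of the grasp point below 0.085 m)).
It also fails if it takes over 40 s, if anything falls off the work surface, if the arm or the gripper's body presses on something with over 40 N, if the wrist force passes 120 N, or if a joint passes its speed limit or range.

## Working session

There is one attempt and no reset: what is moved stays moved. The work goes in short steps, Python scripts to look and compute and a tool call to move; the robot and the scene stay as the last step left them, time stands still between calls to the robot, and variables do not carry over. Pictures are saved under pics/ and viewed, at most 10 in all, crops included, and the job is handed in when it is done.

Besides the shell and the picture viewer there is one more tool, called after ">>>" by a JSON object that holds its "name" and its "arguments". apply_moves: Moves the arm, as the interface text tells. Its arguments: {"type":"object","properties":{"rows":{"type":"array","items":{"type":"number"}},"grip":{"type":"number"},"grip_force":{"type":"number"}},"required":["rows"]}

```bash
mkdir -p pics
python3 - <<'E'
from station import ctrl
import cv2,numpy as np
o=ctrl.get_obs();print(o['t'],o['tool_pos'],o['tool_rot'],o['opening'])
for n in("scene","top"):
    p,d=ctrl.get_image(n);cv2.imwrite(f"pics/{n}1.png",p);np.save(f"pics/{n}1.npy",d)
    print(n,ctrl.camera_model(n))
E
```

```text
0.0 [ 0.23968051 -0.57657499  0.24874377] [-3.07882627e+00 -6.14302036e-01  2.43521849e-04] 0.08567127338599792
scene {'mtx': array([[445.69497033,   0.        , 323.9326894 ],
       [  0.        , 445.69497033, 207.74652658],
       [  0.        ,   0.        ,   1.        ]]), 'R': array([[-0.89471522, -0.44608981,  0.02210328],
       [-0.2919627 ,  0.54669999, -0.78477825],
       [ 0.33799772, -0.70860638, -0.61938239]]), 't': array([0.49409299, 0.15183795, 0.75157668])}
top {'mtx': array([[405.10546743,   0.        , 321.80790738],
       [  0.        , 405.10546743, 201.39033836],
       [  0.        ,   0.        ,   1.        ]]), 'R': array([[ 0.02198127, -0.99969928,  0.01087105],
       [-0.98554702, -0.02349442, -0.16776495],
       [ 0.1679699 , -0.00702625, -0.98576708]]), 't': array([0.04852867, 0.48999383, 0.7913459 ])}
```

View pics/top1.png

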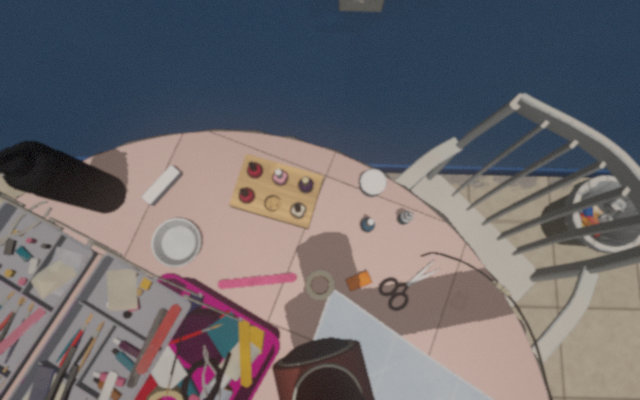

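View pics/scene1.png

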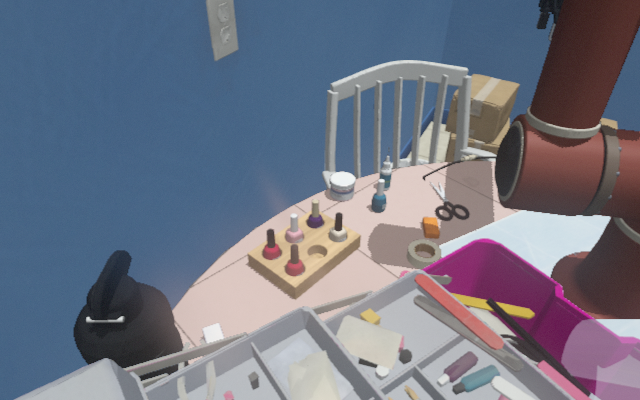

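Run:
```python
import cv2,numpy as np
a=cv2.imread("pics/top1.png")[140:250,220:430];b=cv2.imread("pics/scene1.png")[150:300,240:440]
cv2.imwrite("pics/ctop.png",cv2.resize(a,(798,418),interpolation=cv2.INTER_CUBIC))
cv2.imwrite("pics/cscene.png",cv2.resize(b,(800,600),interpolation=cv2.INTER_CUBIC))
```

```text
(no output)
```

View pics/ctop.png

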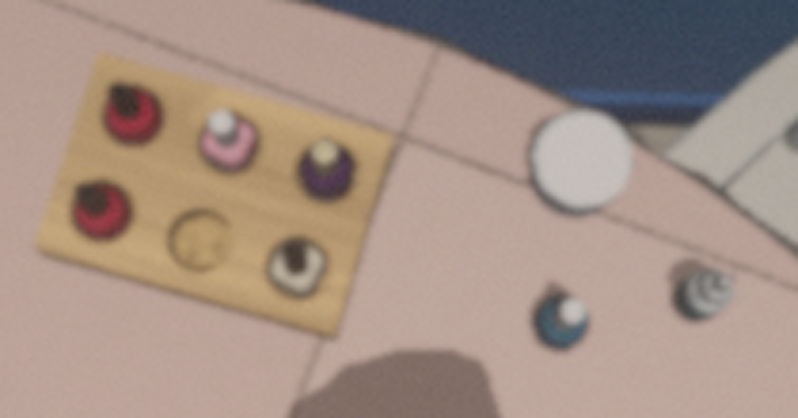

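View pics/cscene.png

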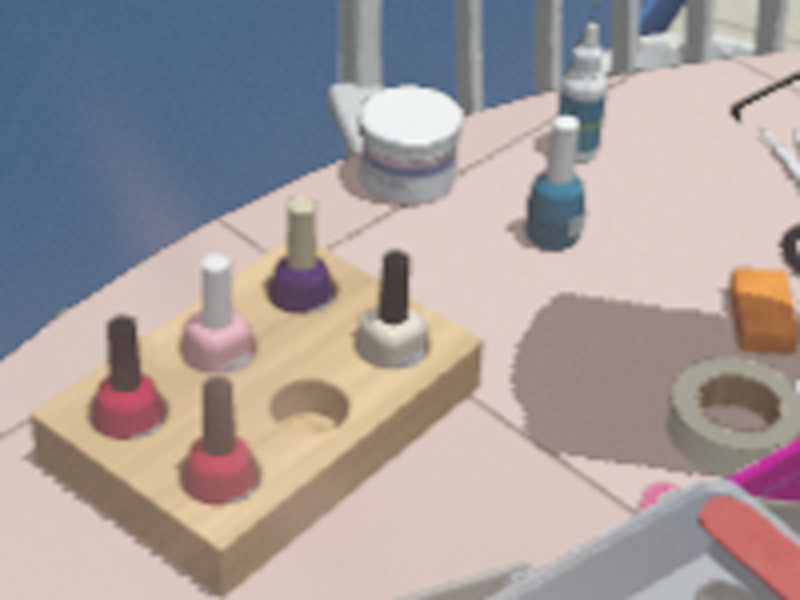

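The stray bottle is the teal one with the white cap, with its cap at (572,311) in the top crop. The empty hole is at (200,240) there, in the middle of the near row. The scene crop confirms both: stray cap top at (565,122), hole at (310,403).

```bash
cat > h.py <<'E'
from station import ctrl
import numpy as np
from scipy.spatial.transform import Rotation as Ro
def onz(n,u,v,z):
    m=ctrl.camera_model(n);R=m['R'];c=-R.T@m['t'];r=R.T@np.linalg.solve(m['mtx'],[u,v,1]);return (c+r*(z-c[2])/r[2]).round(4)
def plan(x,y,z):
    o=ctrl.get_obs();R=Ro.from_rotvec(o['tool_rot']).as_matrix()
    print('from',o['t'],o['tool_pos'].round(4),'shift',(R.T@(np.array([x,y,z])-o['tool_pos'])/.6).round(4))
E
python3 - <<'E'
from h import *
T=lambda u,v,z:onz("top",220+u/3.8,140+v/3.8,z)
S=lambda u,v,z:onz("scene",240+u/4,150+v/4,z)
print('stray',T(572,311,.072),T(560,319,.025),S(565,122,.072))
print('hole',T(200,240,.03),S(310,403,.03))
for n,u,v in(('r',124,98),('p',221,124),('pu',325,153),('w',296,256),('r2',93,196)):print(n,T(u,v,.08))
print('tub',T(582,160,.044),'needle',T(698,295,.05))
print('corners',[T(u,v,.03) for u,v in((100,57),(396,135),(335,335),(40,248))])
plan(*T(572,311,.072)[:2],.13)
E
```

```text
stray [ 0.4451 -0.0366  0.072 ] [ 0.4462 -0.0361  0.025 ] [ 0.4449 -0.0355  0.072 ]
hole [0.4845 0.1618 0.03  ] [0.4847 0.1622 0.03  ]
r [0.5505 0.1988 0.08  ]
p [0.5378 0.1477 0.08  ]
pu [0.5237 0.0931 0.08  ]
w [0.4692 0.1064 0.08  ]
r2 [0.498  0.2121 0.08  ]
tub [ 0.5312 -0.0455  0.044 ] needle [ 0.4579 -0.1066  0.05  ]
corners [array([0.5866, 0.2218, 0.03  ]), array([0.546 , 0.0558, 0.03  ]), array([0.4341, 0.0865, 0.03  ]), array([0.478 , 0.2488, 0.03  ])]
from 0.1 [ 0.2397 -0.5767  0.2489] shift [ 0.6615 -0.6994  0.1996]
```

Run:
```python
from h import *
for n in("top","scene"):
    d=np.load(f"pics/{n}1.npy");m=ctrl.camera_model(n)
    v,u=np.mgrid[:400,:640];P=np.stack([u,v,u*0+1],-1)@np.linalg.inv(m['mtx']).T*d[...,None]
    X=((P-m['t'])@m['R'])[d>0]
    k=(X[:,0]>.3)&(X[:,0]<1)&(X[:,2]>.09)&(X[:,2]<.6)&(X[:,1]<.35)
    Y=X[k];H={}
    for p in Y:
        c=tuple(np.floor(p[:2]*10).astype(int));H.setdefault(c,[]).append(p[2])
    print(n,{(int(a),int(b)):(len(z),round(float(max(z)),2)) for (a,b),z in sorted(H.items()) if len(z)>5})
```

```text
top {(3, 2): (258, 0.18), (3, 3): (649, 0.19), (4, -6): (35, 0.1), (5, -6): (824, 0.14), (5, -5): (827, 0.14), (6, -5): (885, 0.14), (6, -4): (863, 0.13), (7, -6): (666, 0.2), (7, -5): (2964, 0.32), (7, -4): (4259, 0.32), (7, -3): (4149, 0.31), (7, -2): (4050, 0.31), (7, -1): (3928, 0.31), (7, 0): (3834, 0.31), (7, 1): (3713, 0.3), (7, 2): (3619, 0.29), (7, 3): (1785, 0.29)}
scene {(3, -6): (6, 0.1), (3, 2): (81, 0.18), (3, 3): (1126, 0.18), (4, -7): (78, 0.12), (4, -6): (442, 0.14), (5, -6): (491, 0.14), (5, -5): (411, 0.14), (6, -5): (426, 0.14), (6, -4): (456, 0.13), (7, -14): (18, 0.11), (7, -13): (56, 0.13), (7, -12): (106, 0.15), (7, -11): (164, 0.17), (7, -10): (242, 0.19), (7, -9): (333, 0.21), (7, -8): (466, 0.23), (7, -7): (626, 0.25), (7, -6): (841, 0.27), (7, -5): (1131, 0.29), (7, -4): (1559, 0.31), (7, -3): (2087, 0.33), (7, -2): (2863, 0.35), (7, -1): (3804, 0.37), (7, 0): (5740, 0.39), (7, 1): (8110, 0.41), (7, 2): (12126, 0.43), (7, 3): (8393, 0.44)}
```

>>> {"name": "apply_moves", "arguments": {"rows": [0.66,-0.7,0,0,0,0,0.66,-0.7,0,0,0,0,0.66,-0.7,0,0,0,0,0.66,-0.7,0,0,0,0,0.66,-0.7,0,0,0,0,0.66,-0.7,0,0,0,0,0.66,-0.7,0,0,0,0,0.66,-0.7,0,0,0,0,0.66,-0.7,0,0,0,0,0.66,-0.7,0,0,0,0,0.66,-0.7,0,0,0,0,0.66,-0.7,0,0,0,0,0.66,-0.7,0,0,0,0,0.66,-0.7,0,0,0,0,0.66,-0.7,0,0,0,0,0.66,-0.7,0,0,0,0], "grip": 0}}

```text
t: 1.7
tool_pos: [0.4441, -0.0384, 0.2499]
tool_rot: [3.081, 0.611, -0.0]
contact_force: [-0.8, -0.2, 0.0]
opening: 0.0001
grip_force: 0.0
```

Run:
```python
from h import *
import cv2
plan(.4451,-.036,.127);o=ctrl.get_obs();print(o['opening'],o['tool_rot'])
p,d=ctrl.get_image("wrist");cv2.imwrite("pics/w1.png",p)
m=ctrl.camera_model("wrist");print(m)
T=np.linalg.inv(m['tool_from_camera'])
for X in((0,0,0),(0,0,.019),(0,0,.032)):
    c=(T@np.r_[X,1])[:3];print((m['mtx']@c/c[2]).round(1))
R=Ro.from_rotvec(o['tool_rot']).as_matrix()
for W in((.4451,-.036,.072),(.4579,-.1066,.104)):
    c=(T@np.r_[R.T@(np.array(W)-o['tool_pos']),1])[:3];print('W',(m['mtx']@c/c[2]).round(1))
```

```text
from 1.7 [ 0.4441 -0.0384  0.2499] shift [ 0.0032 -0.0031  0.2048]
6.770557411498143e-05 [ 3.08142444e+00  6.11378693e-01 -4.93919062e-04]
{'mtx': array([[308.85694583,   0.        , 321.43191644],
       [  0.        , 308.85694583, 207.4379995 ],
       [  0.        ,   0.        ,   1.        ]]), 'tool_from_camera': array([[-9.93009510e-05, -9.63365551e-01, -2.68191731e-01,
         6.75877171e-02],
       [ 9.99999995e-01, -1.00778424e-04, -8.25710888e-06,
        -1.15249944e-03],
       [-1.90733257e-05, -2.68191730e-01,  9.63365557e-01,
        -1.24138209e-01],
       [ 0.00000000e+00,  0.00000000e+00,  0.00000000e+00,
         1.00000000e+00]])}
[324.  278.8   1. ]
[323.7 260.3   1. ]
[323.6 250.    1. ]
W [320.7 189.7   1. ]
W [397.6 213.3   1. ]
```

View pics/w1.png

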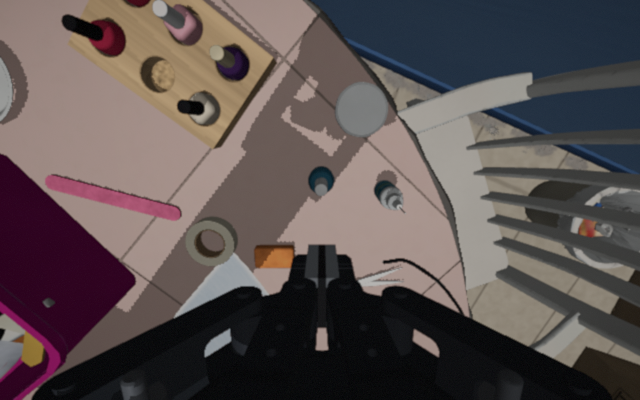

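The wrist view shows the stray's cap at (321,189), exactly as predicted. I'll descend and dwell.

>>> {"name": "apply_moves", "arguments": {"rows": [0.003,-0.003,0.06,0,0,0,0.003,-0.003,0.12,0,0,0,0.003,-0.003,0.16,0,0,0,0.003,-0.003,0.19,0,0,0,0.003,-0.003,0.205,0,0,0,0.003,-0.003,0.205,0,0,0,0.003,-0.003,0.205,0,0,0,0.003,-0.003,0.205,0,0,0,0.003,-0.003,0.205,0,0,0,0.003,-0.003,0.205,0,0,0]}}

```text
t: 2.75
tool_pos: [0.4458, -0.0351, 0.1279]
tool_rot: [3.08, 0.615, 0.002]
contact_force: [0.0, 0.3, -1.5]
opening: 0.0001
grip_force: 0.0
```

>>> {"name": "apply_moves", "arguments": {"rows": [0,0,0,0,0,0,0,0,0,0,0,0,0,0,0,0,0,0,0,0,0,0,0,0,0,0,0,0,0,0,0,0,0,0,0,0,0,0,0,0,0,0,0,0,0,0,0,0,0,0,0,0,0,0,0,0,0,0,0,0,0,0,0,0,0,0,0,0,0,0,0,0,0,0,0,0,0,0,0,0,0,0,0,0,0,0,0,0,0,0,0,0,0,0,0,0,0,0,0,0,0,0,0,0,0,0,0,0]}}

```text
t: 4.55
tool_pos: [0.4453, -0.035, 0.127]
tool_rot: [-3.081, -0.615, 0.0]
contact_force: [0.3, -0.5, 0.3]
opening: -0.0001
grip_force: 0.0
```

Run:
```python
from h import *
import cv2
p,d=ctrl.get_image("scene");cv2.imwrite("pics/s2.png",cv2.resize(p[100:300,240:500],(780,600),interpolation=cv2.INTER_CUBIC))
plan(.4846,.162,.22);plan(.4846,.162,.085)
```

```text
from 4.6 [ 0.4453 -0.035   0.127 ] shift [ 0.1865 -0.278  -0.155 ]
from 4.6 [ 0.4453 -0.035   0.127 ] shift [ 0.1865 -0.278   0.07  ]
```

View pics/s2.png

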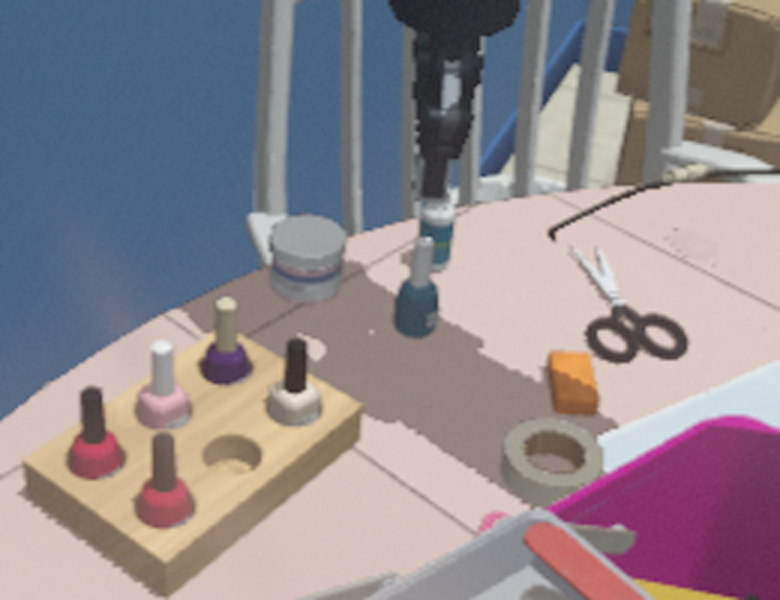

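The fingertips (435,195) are about 30 mm above the stray's cap (423,240), nothing has been touched and the dwell is done. Next I'll rise, cross to the hole and descend.

>>> {"name": "apply_moves", "arguments": {"rows": [0,0,-0.08,0,0,0,0,0,-0.155,0,0,0,0.047,-0.07,-0.155,0,0,0,0.093,-0.139,-0.155,0,0,0,0.14,-0.208,-0.155,0,0,0,0.175,-0.26,-0.155,0,0,0,0.1865,-0.278,-0.155,0,0,0,0.1865,-0.278,-0.155,0,0,0,0.1865,-0.278,-0.155,0,0,0,0.1865,-0.278,-0.155,0,0,0]}}

```text
t: 5.6
tool_pos: [0.4846, 0.1607, 0.2199]
tool_rot: [3.081, 0.612, -0.0]
contact_force: [0.4, 0.2, 0.4]
opening: 0.0002
grip_force: 0.0
```

Run:
```python
from h import *
import cv2
plan(.4846,.162,.085);o=ctrl.get_obs()
p,d=ctrl.get_image("wrist");cv2.imwrite("pics/w2.png",p)
m=ctrl.camera_model("wrist");T=np.linalg.inv(m['tool_from_camera']);R=Ro.from_rotvec(o['tool_rot']).as_matrix()
c=(T@np.r_[R.T@(np.array((.4846,.162,.03))-o['tool_pos']),1])[:3];print('W',(m['mtx']@c/c[2]).round(1))
```

```text
from 5.6 [0.4846 0.1607 0.2199] shift [ 0.0009 -0.0021  0.2248]
W [321.3 188.5   1. ]
```

View pics/w2.png

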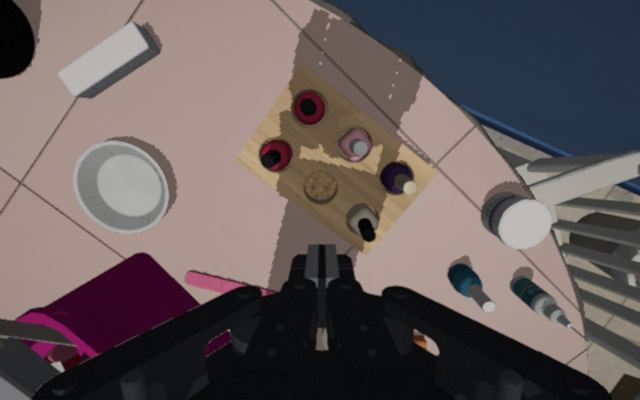

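The hole is at (320,186), within 3 px of the prediction. I'll descend and dwell.

>>> {"name": "apply_moves", "arguments": {"rows": [0.001,-0.002,0.06,0,0,0,0.001,-0.002,0.12,0,0,0,0.001,-0.002,0.17,0,0,0,0.001,-0.002,0.2,0,0,0,0.001,-0.002,0.215,0,0,0,0.001,-0.002,0.225,0,0,0,0.001,-0.002,0.225,0,0,0,0.001,-0.002,0.225,0,0,0]}}

```text
t: 6.45
tool_pos: [0.4857, 0.1633, 0.0863]
tool_rot: [3.081, 0.614, 0.003]
contact_force: [-0.6, 1.0, 0.3]
opening: 0.0
grip_force: 0.0
```

>>> {"name": "apply_moves", "arguments": {"rows": [0,0,0,0,0,0,0,0,0,0,0,0,0,0,0,0,0,0,0,0,0,0,0,0,0,0,0,0,0,0,0,0,0,0,0,0,0,0,0,0,0,0,0,0,0,0,0,0,0,0,0,0,0,0,0,0,0,0,0,0,0,0,0,0,0,0,0,0,0,0,0,0,0,0,0,0,0,0,0,0,0,0,0,0,0,0,0,0,0,0,0,0,0,0,0,0,0,0,0,0,0,0,0,0,0,0,0,0,0,0,0,0,0,0,0,0,0,0,0,0]}}

```text
t: 8.45
tool_pos: [0.4847, 0.1633, 0.085]
tool_rot: [3.081, 0.615, -0.0]
contact_force: [-0.1, 0.6, 0.2]
opening: -0.0004
grip_force: 0.0
```

Run:
```python
from h import *
plan(.4846,.162,.085)
print(ctrl.finish_job())
```

```text
from 8.45 [0.4847 0.1633 0.085 ] shift [-0.001   0.0019  0.    ]
the job is handed in; nothing more can be done
None
```

The arm pointed for about two seconds at the stray teal bottle, then for two seconds at the empty hole (middle of the stand's near row), and I handed the job in with it still pointing there; I saw no sign of contact, and the hand-in returned no verdict.

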